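# Turn a milled cover over onto the locating plate

## Task

Turn the milled cover over for gauging its other side, by pushing it with the fingertips: push it along the bench, long side first, against the front edge of the steel locating plate until it tips up on that edge and flips over onto the plate, pocket side down. Then push it flat across the plate until it rests against the two rear dowel pins and the single side pin. Never lift or carry the cover, and leave the other things on the bench where they are.

Things in the scene. Friction and masses are not known exactly. Their poses are not given: they have to be found in the camera images.
- cover: loose milled aluminium housing cover, a flat plate 60 mm (own x) by 76 mm (own y), 10 mm thick, about 0.1 kg. Origin: centre of the face that is underneath at first. Own z points to its pocket side (4 mm deep pocket in a 9 mm rim), up at first, down at the end. Lies on the bench 25 to 80 mm short of the plate's front edge, turned up to 0.3 rad, a 76 mm side towards that edge
- cover_center (a point): centre of the cover, half way through its 10 mm thickness. Pressed at the plate's front edge with 4 to 10 N, the cover is tipped about its side there by fingertips that stay on its opposite 76 mm side and go up round the pivot in an arc, pressing towards it (friction is enough). Stood up, its 60 mm upright, a push on at the top makes it fall onto the plate
- locating_plate: heavy ground-steel plate screwed to the bench (cannot move), 120 mm (own x) by 130 mm (own y) by 12 mm, flat. Origin: centre of its underside; own z up. Own +x is the way the cover is pushed, from the front edge at x = -60 mm to the rear pins: roughly to the robot's left; own -y points away from the robot. Three dowel pins, 8 mm thick, stand 12 mm above it
- plate_front_edge (a point): middle of the upper front edge of the locating plate, 12 mm above the bench; the front is a plain upright wall from the bench up. This point's axes are the plate's
- seat_center (a point): where the cover's centre is when it lies turned over and touches the pins: own (6, -8, 17) mm of the plate. Rear pins, for a 76 mm side of the cover: centres at own (40, 20) and (40, -36) mm. Side pin, for a 60 mm side: centre at own (6, -50) mm
- micrometer: outside micrometer lying flat, 52 x 124 x 17 mm; bystander, leave it
- loupe: black round eye loupe standing on the bench, 38 mm across, 43 mm high; bystander, leave it
- gauge_block_large: plain steel gauge block lying flat, 35 x 30 x 9 mm; bystander, leave it
- gauge_block_medium: plain steel gauge block lying flat, 20 x 30 x 9 mm; bystander, leave it
- hex_key: black L-shaped hex key lying flat, 28 x 78 x 6 mm; bystander, leave it
- tweezers: steel tweezers lying flat, 15 x 124 x 9 mm; bystander, leave it
- sample_box: small clear hinged sample box, 44 x 60 x 21 mm; bystander, leave it

How it is judged (in metres and radians):
On the way, in this order (a step that is already met when the one before it is completed fails the run):
1. the cover stands on edge, its long side along the plate (within about 30 degrees of upright) at the front edge of the locating plate, not raised off the bench and plate (angle between cover's own z axis and vertical between 1.05 and 2.1 rad and x of cover_center in the frame of plate_front_edge between -0.04 and 0.03 m and angle between the y axis of cover and the y axis of locating_plate, either way round below 0.35 rad and height (world z) of cover_center below 0.05 m), for 0.05 s.
2. the cover lies turned over, pocket side down, on the locating plate (angle between cover's own z axis and vertical above 2.95 rad and height (world z) of cover_center between 0.013 and 0.021 m and x of cover_center in the frame of locating_plate between -0.06 and 0.03 m), for 0.1 s.
At the end, for the whole second after the job is handed in: The cover lies still and flat on the locating plate, pocket side down, its centre within 3 mm (along each plate axis) of the place where it touches the two rear pins and the side pin, and square to the plate within 0.06 rad (angle between cover's own z axis and vertical above 3.07 rad and height (world z) of cover_center between 0.015 and 0.019 m and x of cover_center in the frame of locating_plate between 0.003 and 0.009 m and y of cover_center in the frame of locating_plate between -0.011 and -0.005 m and angle between the x axis of cover and the x axis of locating_plate, either way round below 0.06 rad and linear speed of cover below 0.01 m/s).
It fails at once if the cover is lifted or carried: its centre more than 60 mm above the bench, or more than 30 mm while it is within 0.3 rad of flat (height (world z) of cover_center above 0.06 m or (height (world z) of cover_center above 0.03 m and (angle between cover's own z axis and vertical below 0.3 rad or angle between cover's own z axis and vertical above 2.84 rad))).
It fails at once if another thing on the bench is shifted by more than 20 mm (distance of any of micrometer, loupe, gauge_block_large, gauge_block_medium, hex_key, tweezers, sample_box from where it was at the start of the episode above 0.02 m).
It also fails if it takes over 64 s, if anything falls off the work surface, if the arm or the gripper's body presses on something with over 40 N, if the wrist force passes 120 N, or if a joint passes its speed limit or range.

## Robot

A 6-joint arm with a two-finger parallel gripper is mounted at the origin on a cart in front of the work surface, level with it; the furniture and walls round the work are solid. World frame = base frame: x ahead of the robot, y to its left, z up, the work surface at z = 0. Lengths are in mm, angles in rad, forces in N, time in s.
With the tool pointing down it reaches from about 350 to 975 mm from the base axis. Payload 7.1 kg.
Tool frame: the origin (TCP) lies at the very end of the fingers, on their centre line; the grasp point (between the pads) lies tcp_to_grasp behind it (tcp_to_grasp is the distance from the TCP to the grasp point, in mm); z points along the fingers, x is the direction in which the jaws open and shut, and the axes are right-handed (so a half turn about z gives the same grasp; the last joint's range is limited). The gripper opens to 88 mm and grips with 3 to 60 N. Pads are 20 mm wide; open, the fingers measure 115 mm over their backs; the gripper's body (75 mm by 178 mm) begins 61 mm behind the grasp point.
Start: joints at [-1.324, 0.423, 1.63, -0, 1.089, -0.019], TCP at [164.194, -603.03, 222.675] pointing down, gripper open.
Joint ranges: [-3, 3], [-0.9, 2.11], [0.09, 2.58], [-1.31, 4.45], [0.11, 2.69], [-2.54, 2.54]. Speed limits (rad/s): [2.39, 2.39, 3.01, 3.14, 3.14, 3.14].

## Interface

Orientations are given as a rotation vector (axis times angle).
In Python, from workcell import get_obs, get_image, close_job, recognise, mark_of, tcp_to_grasp gives the robot as it stands. The module is installed in compiled form; this text tells all that it offers.
- The arm moves only by the tool move_arm, never from a script. Its argument "motion" is a list of rows, each a list of 7 numbers: the shift along the world's x, y, z in mm, then the turn, a rotation vector about the world's x, y, z in rad, then the finger opening in mm, from 0 to 87.8. A call has 1 to 5 rows; each row is the pose to reach, as a shift and turn from the pose commanded when the call began; what a row does not reach only later rows make up. A row lasts 1/12 s, in which the tool goes at most 41.7 mm and 7.16 degrees, less where a joint would pass 70% of its speed; a pose out of reach is approached as far as the arm can. A call with a gripper value outside its range is refused whole. The fingers move at their own pace and stop on an object; the grip force is fixed at half the most. Time passes only in rows, so rows that repeat a pose let the fingers close. It gives the time, the measured TCP pose, the force and the opening at its end, in the units of the state.
- get_obs(): the state, without advancing time (a new reading comes with each control period).
- get_image(name): name is "side" or "top"; returns a dict with "color" (400x640x3 uint8, red, green, blue), "mtx" (3x3 intrinsics, pixels), "k1" (the pictures are not rectified: a ray, as slopes to the right and down, at radius r is drawn at 1 + k1 r^2 times it, then the intrinsics apply), "camera_from_world" (4x4, takes a point from world to camera coordinates). Camera axes: x right, y up, looking along -z (the intrinsics and any distortion apply to the point x, -y, -z); pixel columns grow to the right and rows downward; lengths in mm; the calibration is good to about 2 mm. A picture is of the moment at which its call begins. There is no depth.
- close_job(): hands the job in, once; it reports no verdict.
Trained networks look in a picture, given as the dict that the camera call returned (one of the last four; its "shot" number tells which), for a name from the list of things; names that differ only in an ending like _2 or _b are one class to them, and where a whole thing is asked for, a point or a joint stands for the part that bears it (a point fixed in the world has none). Each returns a list of dicts, best first, with "p" (0 to 1); they miss things now and then, are a little off and sometimes report something else, mostly with a low value. They report only what shows in the picture. A call takes as long as a camera call.
- recognise(picture, label): "bbox" ([centre column, centre row, width, height] in pixels, round what is visible of it).
- mark_of(picture, label): "location" ([row, column] in pixels: a listed point, or the origin of a listed thing).
The state is a dict: "t": time; "qpos": joint angles; "qvel": joint speeds; "joint_torque": joint torques, N m; "ee_pos": TCP position; "orientation": TCP orientation; "ft_force": force on the tool from outside, world axes, zero at the start; "moment": the same for the moment, N m; "width": finger opening in mm.
Only numpy, scipy, OpenCV 4.12 (cv2) and the standard library are available. Lean on these libraries where they do the work, as an engineer would, in place of code of your own. Each camera call takes 0.05 s, during which the arm holds its last target. There are 200 camera calls.

## Working session

There is one attempt and no reset: what is moved stays moved. The work goes in short steps, Python scripts to look and compute and a tool call to move; the robot and the scene stay as the last step left them, time stands still between calls to the robot, and variables do not carry over. Pictures are saved under pics/ and viewed, about 8 in all and at most 12, crops included, and the job is handed in when it is done.

Besides the shell and the picture viewer there is one more tool, called after "Call:" as a command line: name --pt "numbers of a row" for each row, then --argument value for the rest. move_arm: Moves the arm, as the interface text tells. Its arguments: {"type":"object","properties":{"motion":{"type":"array"}},"required":["motion"]}

```bash
mkdir -p pics
cat > h.py <<'E'
import numpy as np, cv2
from workcell import *
def ray(im,u,v):
    K=im["mtx"];T=np.array(im["camera_from_world"])
    a=np.array([(u-K[0][2])/K[0][0],(v-K[1][2])/K[1][1]]);s=a.copy()
    for _ in range(20): s=a/(1+im["k1"]*(s@s))
    d=T[:3,:3].T@np.array([s[0],-s[1],-1]);o=-T[:3,:3].T@T[:3,3]
    return o,d
def at(im,u,v,z):
    o,d=ray(im,u,v);return o+d*(z-o[2])/d[2]
def proj(im,P):
    K=im["mtx"];T=np.array(im["camera_from_world"]);c=T[:3,:3]@np.array(P,float)+T[:3,3]
    s=np.array([c[0],-c[1]])/-c[2];s=s*(1+im["k1"]*(s@s))
    return s[0]*K[0][0]+K[0][2],s[1]*K[1][1]+K[1][2]
def save(im,n,box=None,f=1):
    c=im["color"][:,:,::-1]
    if box: c=c[box[1]:box[3],box[0]:box[2]]
    cv2.imwrite(f"pics/{n}.png",cv2.resize(c,None,fx=f,fy=f,interpolation=cv2.INTER_CUBIC))
E
python3 - <<'E'
from h import *
np.set_printoptions(precision=1,suppress=True)
print(tcp_to_grasp, get_obs())
ims={n:get_image(n) for n in("top","side")}
for n,im in ims.items():
    save(im,n+"0"); print(n, -np.array(im["camera_from_world"])[:3,:3].T@np.array(im["camera_from_world"])[:3,3])
    for l,z in(("cover_center",5),("cover",0),("plate_front_edge",12),("locating_plate",0),("seat_center",17)):
        for r in mark_of(im,l)[:2]: print(l,r["p"],r["location"],at(im,r["location"][1],r["location"][0],z))
    for l in("cover","locating_plate","loupe","micrometer","sample_box","tweezers","hex_key","gauge_block_large","gauge_block_medium"):
        for r in recognise(im,l)[:1]: print(l,r["p"],np.array(r["bbox"]),at(im,*r["bbox"][:2],5))
E
python3 -c "
import cv2,numpy as np
cv2.imwrite('pics/both0.png',np.vstack([cv2.imread('pics/top0.png')]))"
```

```text
18.700000000000003 {'t': 0.0, 'qpos': array([-1.3,  0.4,  1.6,  0. ,  1.1, -0. ]), 'qvel': array([ 0., -0.,  0., -0.,  0., -0.]), 'joint_torque': array([ -0. , -54.5, -27.4,   0.1,   0. ,  -0. ]), 'ee_pos': array([ 164.1, -602.5,  221.9]), 'orientation': array([-2.5,  1.9,  0. ]), 'ft_force': array([-0.7, -0.6,  0.3]), 'moment': array([ 0.1, -0. , -0. ]), 'width': 87.86451396280157}
top [ 326.3   68.2 1185.1]
cover_center 0.88 [192.4, 330.1] [495.9  35.    5. ]
cover 0.6 [155.3, 410.1] [ 599.7 -171.9    0. ]
cover 0.56 [192.2, 330.8] [497.2  33.    0. ]
plate_front_edge 0.91 [187.9, 299.2] [504.5 114.6  12. ]
locating_plate 0.96 [188.1, 272.6] [504.1 184.    0. ]
seat_center 0.62 [185.6, 275.6] [508.2 174.9  17. ]
cover 0.72 [330.1 192.2  29.5  33.9] [496.4  35.    5. ]
locating_plate 0.79 [276.1 189.3  49.9  52. ] [500.4 174.4   5. ]
loupe 0.67 [226.4 231.   19.7  16.8] [389.7 297.3   5. ]
micrometer 0.92 [422.  221.7  23.   46.3] [ 426.4 -200.8    5. ]
sample_box 0.94 [205.6 177.7  24.3  23.3] [526.2 358.4   5. ]
tweezers 0.63 [441.  168.4  10.7  16.9] [ 565.9 -250.7    5. ]
gauge_
[... 180 characters left out ...]
0.94 [233.0, 327.7] [492.2  33.6   5. ]
cover 0.66 [232.4, 328.2] [495.2  39.8   0. ]
plate_front_edge 0.61 [207.4, 324.2] [506.  112.6  12. ]
locating_plate 0.66 [197.0, 315.8] [499.7 168.8   0. ]
seat_center 0.68 [187.0, 322.5] [521.3 183.1  17. ]
cover 0.78 [329.4 235.3  30.4  25.7] [493.9  25.5   5. ]
locating_plate 0.6 [318.7 196.1  57.6  40.8] [506.2 164.7   5. ]
loupe 0.51 [265.8 170.4  12.7  19.1] [394.4 307.4   5. ]
micrometer 0.94 [330.1 334.1  65.4  26.5] [ 425.  -215.5    5. ]
sample_box 0.53 [309.8 152.7  22.4  19.5] [531.7 357.5   5. ]
gauge_block_large 0.78 [406.9 333.4  21.7  19.5] [ 561.5 -251.1    5. ]
gauge_block_medium 0.56 [407.5 295.6  13.3  11.4] [ 597.2 -174.3    5. ]
```

View pics/top0.png

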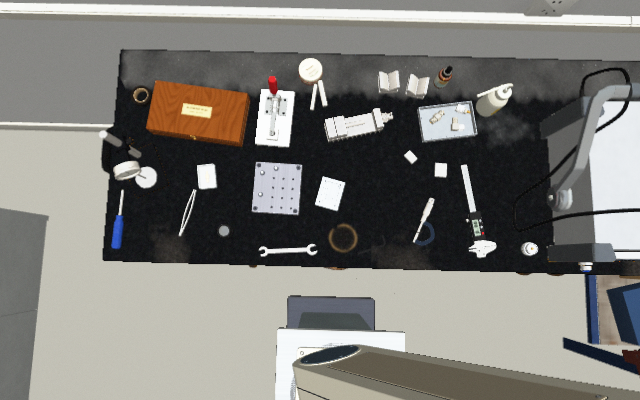

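View pics/side0.png

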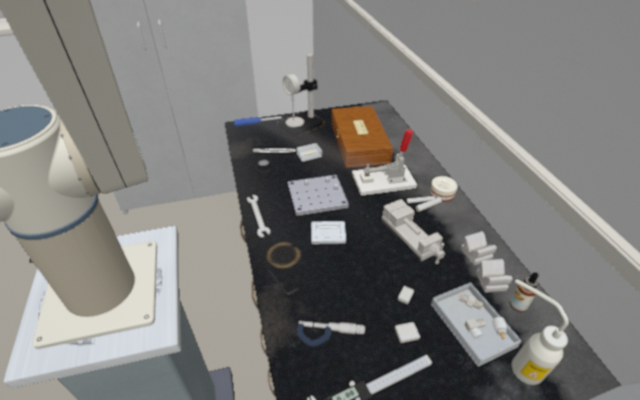

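The top picture shows the cover at (330,193), turned clockwise. The plate is at (276,188), and a vise-like thing sits behind at (358,125). Next I'll fit outlines in the top picture.

```bash
cat > fit.py <<'E'
from h import *
from scipy.optimize import least_squares
def fit(im,box,thr,corners,x0,name=None):
    # fit a prism silhouette (corners: list of xyz local) to a bright blob
    u0,v0,u1,v1=box;f=6
    g=cv2.cvtColor(im["color"],cv2.COLOR_RGB2GRAY)[v0:v1,u0:u1]
    g=cv2.resize(g,None,fx=f,fy=f,interpolation=cv2.INTER_LINEAR)
    m=(g>thr).astype(np.uint8)
    m=cv2.morphologyEx(m,cv2.MORPH_CLOSE,np.ones((25,25)))
    c=max(cv2.findContours(m,0,2)[0],key=cv2.contourArea)
    M=np.zeros_like(m);cv2.drawContours(M,[c],-1,1,-1);M=cv2.GaussianBlur(M.astype(float),(0,0),4)
    def hull(p):
        co,s=np.cos(p[2]),np.sin(p[2])
        q=[proj(im,[p[0]+co*a-s*b,p[1]+s*a+co*b,z]) for a,b,z in corners]
        q=(np.array(q)-[u0,v0]+.5)*f-.5
        return cv2.convexHull(q.astype(np.float32))
    def cost(p):
        R=np.zeros_like(m);cv2.fillConvexPoly(R,np.round(hull(p)*16).astype(int),1,shift=4)
        return (cv2.GaussianBlur(R.astype(float),(0,0),4)-M).ravel()
    from scipy.optimize import minimize
    r=minimize(lambda p:(cost(p*[1,1,.01])**2).sum(),np.array(x0)/[1,1,.01],method="Nelder-Mead",options=dict(initial_simplex=np.array(x0)/[1,1,.01]+np.array([[0,0,0],[8,0,0],[0,8,0],[0,0,10]])))
    p=r.x*[1,1,.01]
    if name:
        o=cv2.resize(im["color"][v0:v1,u0:u1,::-1],None,fx=f,fy=f,interpolation=cv2.INTER_CUBIC)
        cv2.polylines(o,[np.round(hull(p)).astype(int)],True,(0,0,255),1);cv2.drawContours(o,[c],-1,(0,255,0),1);cv2.imwrite(f"pics/{name}.png",o)
    return p,r.fun/M.sum()
def prism(a,b,h): return [(x*a/2,y*b/2,z) for x in(-1,1) for y in(-1,1) for z in(0,h)]
E
python3 - <<'E'
from fit import *
np.set_printoptions(precision=3,suppress=True)
im=get_image("top")
# local x of plate roughly world +y -> yaw ~ pi/2
print(fit(im,(245,155,310,222),75,prism(120,130,12),[504,176,1.57],"fp"))
print(fit(im,(308,168,355,218),75,prism(60,76,10),[496,35,1.37],"fc"))
im=get_image("side")
print(fit(im,(280,168,356,220),75,prism(120,130,12),[504,176,1.57],"sp"))
print(fit(im,(300,213,356,252),75,prism(60,76,10),[496,35,1.37],"sc"))
P=[cv2.imread(f"pics/{n}.png") for n in("fp","fc","sp","sc")]
h=max(p.shape[0] for p in P)
H=lambda a,b:np.hstack([cv2.copyMakeBorder(p,0,h-p.shape[0],0,460-p.shape[1],0) for p in(a,b)])
o=np.vstack([H(P[0],P[1]),H(P[2],P[3])]);cv2.imwrite("pics/q.png",cv2.resize(o,(780,600)))
E
```

```text
(array([504.188, 172.863,   1.531]), np.float64(0.001767471947779314))
(array([493.601,  35.981,   1.32 ]), np.float64(0.010175005578094297))
(array([504.197, 173.855,   1.542]), np.float64(0.01782649653010976))
(array([493.562,  36.873,   1.354]), np.float64(0.06070145727078069))
```

View pics/q.png

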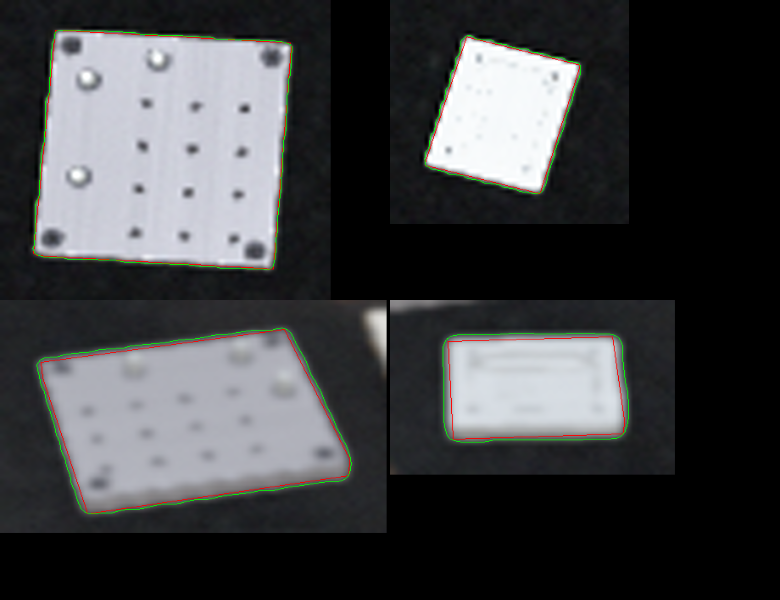

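The fits are clean: plate at (504,173) yaw 1.53, cover at (493.6,36) yaw about 1.33. That leaves a gap of roughly 47 mm. I'll approach behind the cover with the jaw axis along the plate's y.

Call:
move_arm --pt "19 34 -9 0 0 0.08 40" --pt "38 67 -18 0 0 0.16 40" --pt "57 101 -27 0 0 0.24 40" --pt "76 134 -36 0 0 0.32 40" --pt "95 168 -45 0 0 0.4 40"

```text
t: 2.02
ee_pos: [259.7, -433.7, 177.5]
orientation: [2.827, -1.369, 0.001]
ft_force: [0.4, -1.2, -0.1]
width: 58.1
```

Call:
move_arm --pt "19 34 -9 0 0 0.08 40" --pt "38 67 -18 0 0 0.16 40" --pt "57 101 -27 0 0 0.24 40" --pt "76 134 -36 0 0 0.32 40" --pt "95 168 -45 0 0 0.4 40"

```text
t: 2.43
ee_pos: [355.0, -265.7, 132.6]
orientation: [3.043, -0.779, 0.002]
ft_force: [0.4, -0.4, 0.0]
width: 39.8
```

Call:
move_arm --pt "19 34 -9 0 0 0.08 40" --pt "38 67 -18 0 0 0.16 40" --pt "57 101 -27 0 0 0.24 40" --pt "76 134 -36 0 0 0.32 40" --pt "95 168 -45 0 0 0.4 40"

```text
t: 2.85
ee_pos: [450.1, -97.4, 87.5]
orientation: [3.137, -0.159, 0.001]
ft_force: [0.1, -0.3, -0.5]
width: 40.2
```

```bash
cat > st.py <<'E'
from h import *
from scipy.spatial.transform import Rotation as R
def st(tag=""):
    o=get_obs();M=R.from_rotvec(o["orientation"]).as_matrix();d=o["ee_pos"]-[504.2,173,0]
    ex=np.array([.04,.999]);ey=np.array([-.999,.04])
    np.set_printoptions(precision=3,suppress=True)
    print(tag,"t",o["t"],"ee",o["ee_pos"],"plate xy",d[:2]@ex,d[:2]@ey,"toolx",M[:,0],"toolz",M[:,2],"F",o["ft_force"],"w",o["width"],"q",o["qpos"])
if __name__=="__main__": st()
E
python3 st.py
```

```text
t 2.85 ee [450.142 -97.358  87.495] plate xy -272.2495919518935 43.189232917298845 toolx [ 0.995 -0.101  0.001] toolz [ 0.001 -0.    -1.   ] F [ 0.132 -0.25  -0.463] w 40.24032169193422 q [-0.239  0.412  2.073 -0.     0.656 -0.138]
```

Call:
move_arm --pt "20 30 -15 0 0 0.03 40" --pt "41 60 -35 0 0 0.061 40" --pt "41 75 -60 0 0 0.061 40" --pt "41 75 -77 0 0 0.061 40" --pt "41 75 -82.5 0 0 0.061 40"

```text
t: 3.27
ee_pos: [489.1, -22.7, 3.0]
orientation: [-3.141, 0.065, 0.005]
ft_force: [0.3, -0.6, -0.1]
width: 40.0
```

Run:
```python
from st import *
st()
a,b=get_image("top"),get_image("side")
f=lambda im,x:cv2.resize(im["color"][x[1]:x[3],x[0]:x[2],::-1],(390,300),interpolation=cv2.INTER_CUBIC)
cv2.imwrite("pics/a.png",np.hstack([f(a,(240,140,370,240)),f(b,(270,150,400,250))]))
```

```text
t 3.2667 ee [489.131 -22.718   3.013] plate xy -196.1251503535869 7.224900479264183 toolx [ 0.999 -0.041 -0.003] toolz [-0.003  0.    -1.   ] F [ 0.325 -0.633 -0.061] w 39.99023820483152 q [-0.071  0.61   2.024 -0.     0.511 -0.029]
```

View pics/a.png

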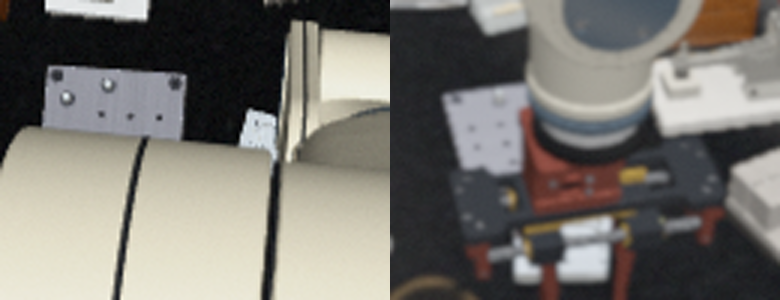

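Call:
move_arm --pt "0.3 8 1 0 0 0 40" --pt "0.6 16 1 0 0 0 40" --pt "0.9 24 1 0 0 0 40" --pt "1.2 31 1 0 0 0 40" --pt "1.5 38 1 0 0 0 40"

```text
t: 3.78
ee_pos: [492.2, 14.6, 7.0]
orientation: [3.141, -0.069, 0.002]
ft_force: [0.4, -1.4, 1.2]
width: 39.6
```

Call:
move_arm --pt "0.2 6 0 0 0 0 40" --pt "0.5 12 0 0 0 0 40" --pt "0.7 17 0 0 0 0 40" --pt "0.8 21 0 0 0 0 40" --pt "0.9 23 0 0 0 0 40"

```text
t: 4.2
ee_pos: [492.5, 37.5, 6.1]
orientation: [3.141, -0.068, -0.0]
ft_force: [0.0, -1.4, 1.4]
width: 40.0
```

```bash
python3 st.py
```

```text
t 4.2 ee [492.532  37.524   6.135] plate xy -135.8075927139864 6.237546439310498 toolx [ 0.999 -0.044 -0.   ] toolz [-0. -0. -1.] F [ 0.021 -1.411  1.424] w 40.00046750977815 q [ 0.052  0.606  2.017 -0.     0.519  0.096]
```

Call:
move_arm --pt "0.1 2 -1 0 0 0 40" --pt "0.1 3.5 -1 0 0 0 40" --pt "0.2 5 -1 0 0 0 40" --pt "0.2 6 -1 0 0 0 40" --pt "0.2 6.5 -1 0 0 0 40"

```text
t: 4.62
ee_pos: [492.8, 41.9, 5.0]
orientation: [3.139, -0.067, -0.0]
ft_force: [1.8, -18.2, 1.1]
width: 40.2
```

```bash
python3 st.py
```

```text
t 4.6167 ee [492.779  41.947   5.041] plate xy -131.37889308943045 6.167284910631178 toolx [ 0.999 -0.043 -0.   ] toolz [-0.    -0.002 -1.   ] F [  1.839 -18.206   1.065] w 40.19722783936741 q [ 0.062  0.609  2.015 -0.004  0.518  0.108]
```

```bash
python3 -c "
import numpy as np
for d in range(0,101,4):
    t=np.radians(d);c,s=np.cos(t),np.sin(t);print(d,round(60*(1-c)-5*s+1*c-2,1),round(60*s+5*(c-1)-1*s,1))"
```

```text
0 -1.0 0.0
4 -1.2 4.1
8 -1.1 8.2
12 -0.8 12.2
16 -0.1 16.1
20 0.8 19.9
24 2.1 23.6
28 3.6 27.1
32 5.3 30.5
36 7.3 33.7
40 9.6 36.8
44 12.1 39.6
48 14.8 42.2
52 17.7 44.6
56 20.9 46.7
60 24.2 48.6
64 27.6 50.2
68 31.3 51.6
72 35.0 52.7
76 38.9 53.5
80 42.8 54.0
84 46.9 54.2
88 50.9 54.1
92 55.1 53.8
96 59.2 53.2
100 63.3 52.2
```

Call:
move_arm --pt "0 -0.8 2 0 0 0 40" --pt "0 -1.0 4 0 0 0 40" --pt "0 -1.1 6 0 0 0 40" --pt "0 -1.1 8.2 0 0 0 40" --pt "0 -0.8 12.2 0 0 0 40"

```text
t: 5.03
ee_pos: [492.7, 42.3, 17.3]
orientation: [3.141, -0.069, -0.001]
ft_force: [0.9, -5.8, 0.2]
width: 40.2
```

Run:
```python
from st import *
st()
a,b=get_image("top"),get_image("side")
f=lambda im,x:cv2.resize(im["color"][x[1]:x[3],x[0]:x[2],::-1],(390,300),interpolation=cv2.INTER_CUBIC)
cv2.imwrite("pics/b.png",f(b,(285,175,376,245)))
```

```text
t 5.0333 ee [492.673  42.313  17.288] plate xy -131.01695216088845 6.287592963628239 toolx [ 0.999 -0.044 -0.   ] toolz [-0. -0. -1.] F [ 0.881 -5.783  0.182] w 40.22307813388038 q [ 0.062  0.584  2.015 -0.001  0.543  0.106]
```

View pics/b.png

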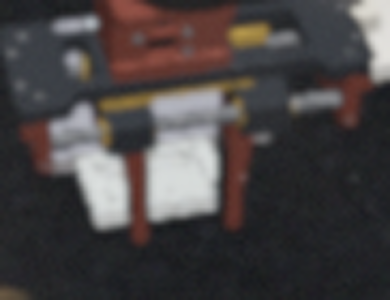

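Force is 5.8 N with the tip at 17 mm, which is above the flat cover's top. The cover must be tipping, so I'll go on round the arc.

Call:
move_arm --pt "0 0.8 3.9 0 0 0 40" --pt "0.1 1.8 7.7 0 0 0 40" --pt "0.1 3.1 11.4 0 0 0 40" --pt "0.2 4.6 14.9 0 0 0 40" --pt "0.2 6.3 18.3 0 0 0 40"

```text
t: 5.55
ee_pos: [493.0, 48.4, 36.0]
orientation: [3.14, -0.068, 0.0]
ft_force: [0.1, -8.2, 3.2]
width: 40.1
```

Call:
move_arm --pt "0.1 2 3.2 0 0 0 40" --pt "0.2 4.3 6.3 0 0 0 40" --pt "0.3 6.8 9.1 0 0 0 40" --pt "0.4 9.5 11.7 0 0 0 40" --pt "0.5 12.4 14.1 0 0 0 40"

```text
t: 5.97
ee_pos: [493.6, 61.5, 50.1]
orientation: [3.141, -0.069, 0.0]
ft_force: [-0.4, -4.5, 4.1]
width: 39.8
```

Call:
move_arm --pt "0.1 3.3 2.0 0 0 0 40" --pt "0.2 6.6 3.8 0 0 0 40" --pt "0.4 10 5.4 0 0 0 40" --pt "0.5 13.7 6.8 0 0 0 40" --pt "0.6 17.4 7.9 0 0 0 40"

```text
t: 6.38
ee_pos: [494.5, 79.3, 58.4]
orientation: [-3.141, 0.069, -0.001]
ft_force: [-0.5, -3.4, 9.5]
width: 40.2
```

Run:
```python
from st import *
st()
b=get_image("side")
cv2.imwrite("pics/c.png",cv2.resize(b["color"][160:245,280:390,::-1],(660,510),interpolation=cv2.INTER_CUBIC))
```

```text
t 6.3833 ee [494.527  79.251  58.369] plate xy -94.04206614615862 5.91332397821489 toolx [ 0.999 -0.044  0.001] toolz [ 0.001  0.    -1.   ] F [-0.493 -3.397  9.46 ] w 40.24738287879836 q [0.135 0.509 1.996 0.    0.635 0.179]
```

View pics/c.png

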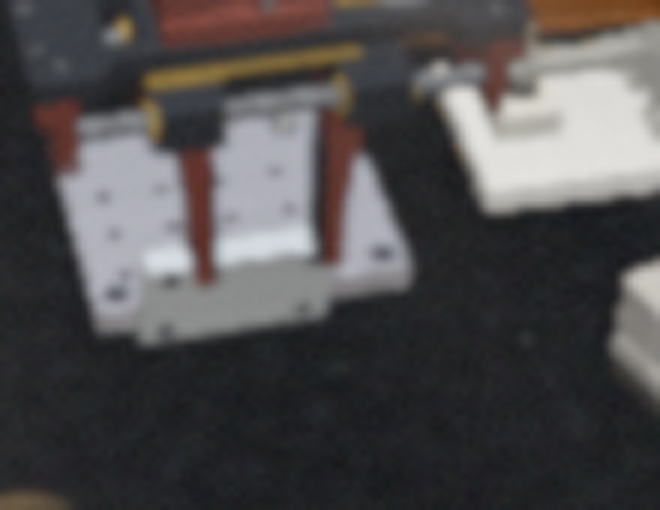

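The cover stands almost upright at the front edge, with the fingertips on its top side and at about 10 N. I'll carry on to 90° and beyond.

Call:
move_arm --pt "0.2 3.9 1.0 0 0 0 40" --pt "0.3 7.8 1.6 0 0 0 40" --pt "0.5 11.9 1.8 0 0 0 40" --pt "0.6 15.9 1.7 0 0 0 40"

```text
t: 6.77
ee_pos: [495.3, 95.6, 60.2]
orientation: [-3.14, 0.069, -0.002]
ft_force: [-1.5, -0.2, 11.9]
width: 39.9
```

Run:
```python
from st import *
st()
b=get_image("side")
cv2.imwrite("pics/d.png",cv2.resize(b["color"][160:245,280:390,::-1],(440,340),interpolation=cv2.INTER_CUBIC))
```

```text
t 6.7667 ee [495.287  95.64   60.207] plate xy -77.63866772859177 5.8098299590538245 toolx [ 0.999 -0.044  0.001] toolz [ 0.001  0.001 -1.   ] F [-1.505 -0.221 11.893] w 39.91899136825727 q [0.167 0.509 1.988 0.001 0.643 0.21 ]
```

View pics/d.png

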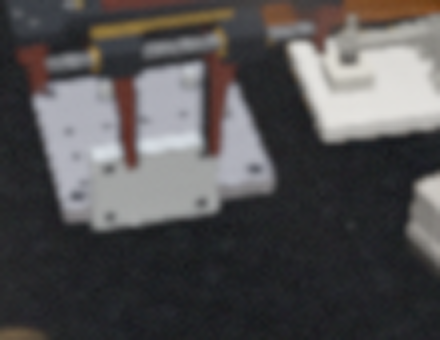

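The cover is upright against the front edge. Its centre sits about 15 mm nearer the robot than the fingers' centre. I'll release upward, drop in behind it and shift 13 mm towards the robot, then push near the top.

Call:
move_arm --pt "0 0 5 0 0 0 40" --pt "-6 -8 7 0 0 0 40" --pt "-13 -20 6 0 0 0 40" --pt "-13 -20 -4 0 0 0 40" --pt "-13 -20 -12 0 0 0 40"

```text
t: 7.23
ee_pos: [480.8, 73.8, 46.6]
orientation: [-3.141, 0.072, 0.001]
ft_force: [0.2, -0.1, -0.3]
width: 40.3
```

Run:
```python
from st import *
st()
b=get_image("side")
cv2.imwrite("pics/e.png",cv2.resize(b["color"][160:245,280:390,::-1],(440,340),interpolation=cv2.INTER_CUBIC))
```

```text
t 7.2333 ee [480.788  73.784  46.609] plate xy -100.05309326267549 19.419626274009413 toolx [ 0.999 -0.046 -0.   ] toolz [-0.  0. -1.] F [ 0.188 -0.1   -0.261] w 40.254094185563964 q [0.128 0.519 2.029 0.    0.595 0.173]
```

View pics/e.png

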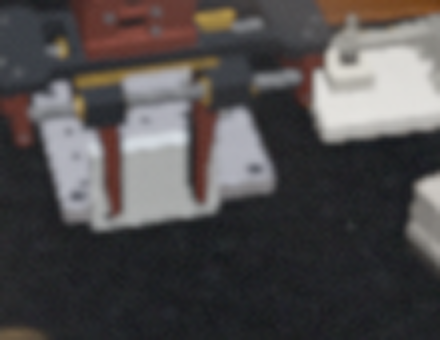

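Call:
move_arm --pt "0.5 11 0 0 0 0 40" --pt "0.8 19 0 0 0 0 40" --pt "1 26 1 0 0 0 40" --pt "1.3 33 1 0 0 0 40" --pt "1.5 40 0 0 0 0 40"

```text
t: 7.7
ee_pos: [483.6, 116.0, 47.7]
orientation: [-3.141, 0.068, -0.001]
ft_force: [0.2, -0.8, -0.5]
width: 40.3
```

Call:
move_arm --pt "0.2 5 0 0 0 0 40" --pt "0.3 8 0 0 0 0 40" --pt "0.3 8 0 0 0 0 40" --pt "0 0 0 0 0 0 40" --pt "-0.5 -10 3 0 0 0 40"

```text
t: 8.12
ee_pos: [482.3, 104.3, 50.1]
orientation: [3.141, -0.067, -0.001]
ft_force: [0.5, -0.8, -0.5]
width: 40.0
```

Run:
```python
from st import *
st()
b=get_image("side")
for l in("cover","cover_center"): print(l,[(r["p"],r["location"],at(b,r["location"][1],r["location"][0],17)) for r in mark_of(b,l)[:2]])
cv2.imwrite("pics/f.png",cv2.resize(b["color"][160:245,280:390,::-1],(440,340),interpolation=cv2.INTER_CUBIC))
```

```text
t 8.1167 ee [482.303 104.259  50.119] plate xy -69.54848993835124 19.12579796535415 toolx [ 0.999 -0.043 -0.001] toolz [-0.001 -0.    -1.   ] F [ 0.519 -0.764 -0.481] w 40.01287054518164 q [ 0.189  0.518  2.013 -0.     0.611  0.232]
cover [(0.57, [203.3, 316.8], array([491.053, 126.381,  17.   ]))]
cover_center [(0.68, [204.3, 318.0], array([492.931, 122.069,  17.   ])), (0.57, [208.1, 323.0], array([500.995, 105.621,  17.   ]))]
```

View pics/f.png

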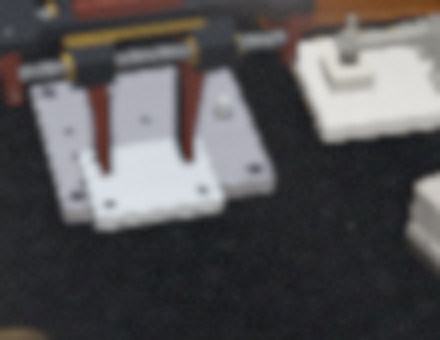

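It has flipped and lies flat on the plate, overhanging the front edge, with its centre at about plate x −48. Next I'll push it across the plate.

Call:
move_arm --pt "1 -20 0 0 0 0 40" --pt "2.5 -37 -4 0 0 0 40" --pt "2.5 -37 -20 0 0 0 40" --pt "2.5 -37 -32 0 0 0 40" --pt "2.5 -37 -34 0 0 0 40"

```text
t: 8.68
ee_pos: [484.3, 66.9, 15.1]
orientation: [3.14, -0.072, -0.004]
ft_force: [-0.5, 0.3, -0.1]
width: 39.9
```

Call:
move_arm --pt "0.3 8 0 0 0 0 40" --pt "0.6 15 0 0 0 0 40" --pt "0.9 23 0 0 0 0 40" --pt "1.2 31 0 0 0 0 40" --pt "1.5 38 0 0 0 0 40"

```text
t: 9.1
ee_pos: [487.1, 107.0, 17.0]
orientation: [-3.141, 0.068, -0.002]
ft_force: [-0.1, -1.5, 1.2]
width: 39.9
```

```bash
python3 st.py
```

```text
t 9.1 ee [487.091 106.957  16.953] plate xy -66.66097872400994 14.4504817634764 toolx [ 0.999 -0.043  0.001] toolz [ 0.001  0.    -1.   ] F [-0.051 -1.533  1.218] w 39.93216716127223 q [ 0.192  0.588  2.007 -0.     0.546  0.236]
```

Call:
move_arm --pt "0.3 7 0 0 0 0 40" --pt "0.6 14 0 0 0 0 40" --pt "0.8 20 0 0 0 0 40" --pt "0.9 23 0 0 0 0 40" --pt "1 25 0 0 0 0 40"

```text
t: 9.52
ee_pos: [487.7, 131.2, 16.4]
orientation: [-3.141, 0.068, -0.0]
ft_force: [-0.7, -0.8, 1.0]
width: 40.2
```

Call:
move_arm --pt "0 -8 0 0 0 0 20" --pt "-20 -16 30 0 0 0 0" --pt "-60 -20 55 0 0 0 0" --pt "-100 -20 60 0 0 0 0" --pt "-120 -20 60 0 0 0 0"

```text
t: 9.93
ee_pos: [364.2, 109.4, 77.2]
orientation: [3.141, -0.071, -0.002]
ft_force: [0.1, -0.6, -0.2]
width: 10.2
```

Run:
```python
from st import *
st()
a,b=get_image("top"),get_image("side")
for im in(a,b):
  for l in("cover","cover_center"): print(l,[(r["p"],r["location"],at(im,r["location"][1],r["location"][0],17)) for r in mark_of(im,l)[:2]])
f=lambda im,x:cv2.resize(im["color"][x[1]:x[3],x[0]:x[2],::-1],(390,330),interpolation=cv2.INTER_CUBIC)
cv2.imwrite("pics/g.png",np.hstack([f(a,(245,155,310,210)),f(b,(275,165,360,237))]))
```

```text
t 9.9333 ee [364.173 109.415  77.158] plate xy -69.12209284167606 137.34404544204727 toolx [ 0.999 -0.045 -0.001] toolz [-0.001 -0.    -1.   ] F [ 0.087 -0.622 -0.161] w 10.15074789551265 q [0.26  0.352 2.242 0.    0.549 0.305]
cover [(0.93, [190.2, 276.3], array([496.365, 172.718,  17.   ]))]
cover_center [(0.85, [191.2, 277.8], array([493.883, 168.793,  17.   ])), (0.48, [154.5, 409.1], array([ 597.857, -165.906,   17.   ]))]
cover [(0.89, [191.0, 311.6], array([490.428, 175.061,  17.   ]))]
cover_center [(0.76, [191.0, 314.4], array([497.266, 173.189,  17.   ])), (0.64, [336.6, 330.3], array([ 421.733, -227.055,   17.   ]))]
```

View pics/g.png

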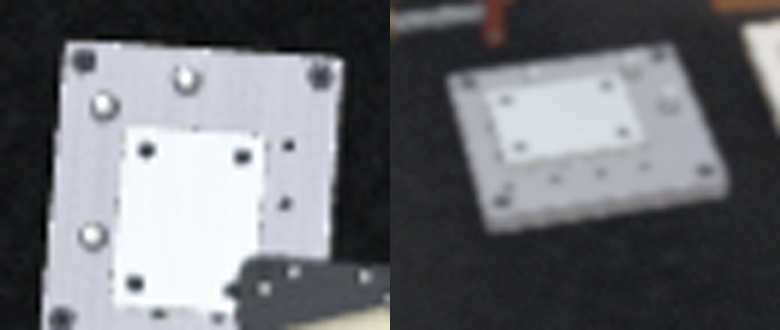

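Seen from both cameras, the cover is flat and square, pocket side down. It is about 6 mm short of the rear pins and about 18 mm from the side pin. Next is a sideways push with closed fingers on the side nearest the robot.

Call:
move_arm --pt "5 36 0 0 0 0 0" --pt "30 60 -15 0 0 0 0" --pt "56 67 -35 0 0 0 0" --pt "62 67 -55 0 0 0 0" --pt "62 67 -60 0 0 0 0"

```text
t: 10.65
ee_pos: [432.0, 178.3, 14.0]
orientation: [3.141, -0.069, -0.0]
ft_force: [0.2, -0.2, 0.1]
width: 0.5
```

Call:
move_arm --pt "4 -0.2 0 0 0 0 0" --pt "8 -0.3 0 0 0 0 0" --pt "13 -0.5 0 0 0 0 0" --pt "18 -0.7 0 0 0 0 0" --pt "22 -0.9 0 0 0 0 0"

```text
t: 11.07
ee_pos: [452.6, 176.7, 17.3]
orientation: [-3.14, 0.07, -0.002]
ft_force: [-1.3, 0.7, 0.6]
width: 0.5
```

```bash
python3 st.py
```

```text
t 11.0667 ee [452.597 176.736  17.298] plate xy 1.6676762290745806 51.701032553167565 toolx [ 0.999 -0.044  0.001] toolz [ 0.001  0.    -1.   ] F [-1.336  0.728  0.645] w 0.5224492642952814 q [0.348 0.577 2.035 0.    0.529 0.392]
```

Call:
move_arm --pt "3 -0.1 0 0 0 0 0" --pt "5 -0.2 0 0 0 0 0" --pt "6 -0.2 0 0 0 0 0" --pt "7 -0.3 0 0 0 0 0" --pt "7 -0.3 0 0 0 0 0"

```text
t: 11.48
ee_pos: [458.7, 176.5, 16.4]
orientation: [3.141, -0.069, -0.0]
ft_force: [0.8, -0.4, 0.1]
width: 0.5
```

Call:
move_arm --pt "1 0 0 0 0 0 0" --pt "2 -0.1 0 0 0 0 0" --pt "2.5 -0.1 0 0 0 0 0" --pt "3 -0.1 0 0 0 0 0" --pt "3 -0.1 0 0 0 0 0"

```text
t: 11.9
ee_pos: [461.9, 176.4, 16.4]
orientation: [-3.141, 0.069, -0.0]
ft_force: [-0.2, 0.0, 0.4]
width: 0.4
```

Run:
```python
from st import *
st()
b=get_image("side")
for l in("cover","cover_center"): print(l,[(r["p"],r["location"],at(b,r["location"][1],r["location"][0],17)) for r in mark_of(b,l)[:1]])
cv2.imwrite("pics/i.png",cv2.resize(b["color"][165:225,280:360,::-1],(480,360),interpolation=cv2.INTER_CUBIC))
```

```text
t 11.9 ee [461.884 176.405  16.357] plate xy 1.7094305290011218 42.41039305770647 toolx [ 0.999 -0.044  0.   ] toolz [ 0.  0. -1.] F [-0.165  0.018  0.368] w 0.3809318820654461 q [ 0.341  0.586  2.016 -0.     0.54   0.385]
cover []
cover_center [(0.88, [190.5, 321.5], array([515.126, 170.343,  17.   ]))]
```

View pics/i.png

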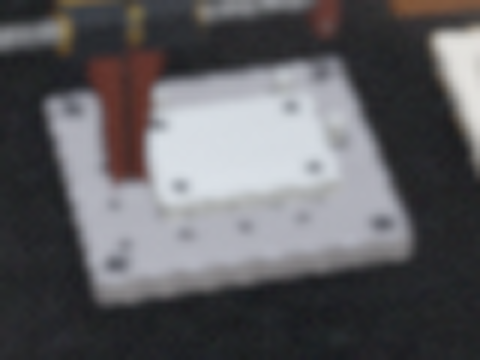

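The cover has moved towards the side pin at (338,125) and is almost touching it. I'll creep until force shows.

Call:
move_arm --pt "0.5 0 0 0 0 0 0" --pt "1 0 0 0 0 0 0" --pt "1.5 -0.1 0 0 0 0 0" --pt "1.5 -0.1 0 0 0 0 0"

```text
t: 12.38
ee_pos: [463.4, 176.3, 16.4]
orientation: [-3.141, 0.069, -0.0]
ft_force: [0.2, 0.5, -0.4]
width: -0.0
```

Call:
move_arm --pt "0.5 0 0 0 0 0 0" --pt "1 0 0 0 0 0 0" --pt "1.5 -0.1 0 0 0 0 0" --pt "1.5 -0.1 0 0 0 0 0"

```text
t: 12.72
ee_pos: [464.4, 176.1, 16.4]
orientation: [3.141, -0.069, -0.001]
ft_force: [-2.7, 0.3, 1.4]
width: 0.4
```

Call:
move_arm --pt "0.5 0 0 0 0 0 0" --pt "1 0 0 0 0 0 0" --pt "1 0 0 0 0 0 0"

```text
t: 12.97
ee_pos: [464.4, 176.0, 16.3]
orientation: [3.14, -0.069, -0.004]
ft_force: [-5.1, 2.3, 3.8]
width: 0.5
```

```bash
python3 st.py
```

```text
t 12.9667 ee [464.447 176.049  16.316] plate xy 1.455618776450596 39.8348356159899 toolx [ 0.999 -0.044 -0.002] toolz [-0.002 -0.    -1.   ] F [-5.095  2.327  3.843] w 0.46223947747263455 q [0.338 0.588 2.009 0.001 0.547 0.382]
```

It is stopped on the side pin at 5 N. I'll back off, go behind the cover and push it to the rear pins.

Call:
move_arm --pt "-6 0 0 0 0 0 0" --pt "-8 -5 25 0 0 0 10" --pt "0 -35 45 0 0 0 30" --pt "25 -63 40 0 0 0 40" --pt "44 -64 25 0 0 0 40"

```text
t: 13.38
ee_pos: [512.9, 109.6, 44.1]
orientation: [-3.14, 0.071, -0.011]
ft_force: [0.9, -0.5, 0.4]
width: 23.7
```

Call:
move_arm --pt "0 0 -10 0 0 0 40" --pt "0 0 -25 0 0 0 40" --pt "0 0 -25 0 0 0 40" --pt "0.3 8 -25 0 0 0 40" --pt "0.6 14 -25 0 0 0 40"

```text
t: 13.8
ee_pos: [509.7, 127.0, 16.4]
orientation: [3.141, -0.069, -0.001]
ft_force: [0.3, 0.9, 0.1]
width: 40.3
```

```bash
python3 st.py
```

```text
t 13.8 ee [509.702 127.006  16.446] plate xy -45.7282264955539 -7.335978872430318 toolx [ 0.999 -0.044 -0.001] toolz [-0.001 -0.    -1.   ] F [0.254 0.881 0.08 ] w 40.28877984619305 q [0.222 0.611 1.947 0.    0.584 0.265]
```

Target is TCP x of about −35, so roughly 10 mm to go.

Call:
move_arm --pt "0.1 3 0 0 0 0 40" --pt "0.2 6 0 0 0 0 40" --pt "0.3 7.5 0 0 0 0 40" --pt "0.3 8.5 0 0 0 0 40" --pt "0.3 9 0 0 0 0 40"

```text
t: 14.22
ee_pos: [510.7, 135.4, 16.7]
orientation: [3.141, -0.068, 0.001]
ft_force: [-0.7, -0.9, 1.0]
width: 39.9
```

Call:
move_arm --pt "0 0.5 0 0 0 0 40" --pt "0 1 0 0 0 0 40" --pt "0 1 0 0 0 0 40"

```text
t: 14.47
ee_pos: [510.7, 136.1, 16.4]
orientation: [-3.141, 0.07, -0.0]
ft_force: [0.2, -0.7, 0.2]
width: 39.7
```

```bash
python3 st.py
```

```text
t 14.4667 ee [510.681 136.127  16.435] plate xy -36.5768756861612 -7.9490425019729525 toolx [ 0.999 -0.044  0.   ] toolz [ 0.  0. -1.] F [ 0.239 -0.728  0.212] w 39.71948428699597 q [0.238 0.614 1.941 0.    0.587 0.282]
```

Call:
move_arm --pt "0 0.5 0 0 0 0 40" --pt "0 1 0 0 0 0 40" --pt "0 1.5 0 0 0 0 40" --pt "0 1.5 0 0 0 0 40"

```text
t: 14.8
ee_pos: [510.7, 137.2, 16.4]
orientation: [3.14, -0.069, 0.0]
ft_force: [1.1, -5.4, 1.9]
width: 40.0
```

Call:
move_arm --pt "0 0.5 0 0 0 0 40" --pt "0 1 0 0 0 0 40" --pt "0 1 0 0 0 0 40"

```text
t: 15.05
ee_pos: [510.7, 137.3, 16.4]
orientation: [3.139, -0.068, -0.0]
ft_force: [1.7, -10.5, 3.2]
width: 39.8
```

Stopped at TCP x = −35.4 with 10 N, as predicted. One more light side push at the side pin's line will confirm the seat.

Call:
move_arm --pt "0 -6 0 0 0 0 40" --pt "-5 -10 20 0 0 0 20" --pt "-35 10 40 0 0 0 0" --pt "-65 35 40 0 0 0 0" --pt "-66 43 25 0 0 0 0"

```text
t: 15.47
ee_pos: [441.5, 183.0, 43.4]
orientation: [-3.14, 0.069, -0.001]
ft_force: [-0.8, -0.4, -1.0]
width: 16.8
```

Call:
move_arm --pt "0 0 -10 0 0 0 0" --pt "0 0 -25 0 0 0 0" --pt "5 0 -25 0 0 0 0" --pt "10 0 -25 0 0 0 0" --pt "15 0 -25 0 0 0 0"

```text
t: 15.88
ee_pos: [460.9, 181.4, 16.4]
orientation: [-3.141, 0.07, -0.0]
ft_force: [0.5, -0.3, -0.5]
width: 0.2
```

Call:
move_arm --pt "2 0 0 0 0 0 0" --pt "3.5 0 0 0 0 0 0" --pt "4.5 0 0 0 0 0 0" --pt "5 0 0 0 0 0 0"

```text
t: 16.22
ee_pos: [464.5, 181.5, 16.6]
orientation: [3.141, -0.07, -0.001]
ft_force: [-2.3, -0.5, 0.6]
width: 0.3
```

```bash
python3 st.py
```

```text
t 16.2167 ee [464.478 181.456  16.612] plate xy 6.858614040729622 40.02006046150863 toolx [ 0.999 -0.044 -0.   ] toolz [-0. -0. -1.] F [-2.32  -0.46   0.642] w 0.34697875574329917 q [0.349 0.589 2.006 0.    0.547 0.393]
```

Call:
move_arm --pt "0.5 0 0 0 0 0 0" --pt "1 0 0 0 0 0 0" --pt "1 0 0 0 0 0 0"

```text
t: 16.47
ee_pos: [464.6, 181.5, 16.4]
orientation: [3.14, -0.069, -0.003]
ft_force: [-5.0, -0.2, 4.0]
width: 0.7
```

Call:
move_arm --pt "-6 0 0 0 0 0 0" --pt "-12 -5 20 0 0 0 0" --pt "-25 -30 40 0 0 0 0" --pt "-40 -65 60 0 0 0 0" --pt "-50 -100 70 0 0 0 0"

```text
t: 16.88
ee_pos: [415.5, 81.5, 87.7]
orientation: [-3.141, 0.065, -0.005]
ft_force: [0.8, 0.1, 0.5]
width: 1.0
```

Call:
move_arm --pt "0 -35 5 0 0 0 0" --pt "0 -70 10 0 0 0 0" --pt "0 -105 10 0 0 0 0" --pt "0 -135 10 0 0 0 0" --pt "0 -160 10 0 0 0 0"

```text
t: 17.3
ee_pos: [416.0, -80.4, 96.8]
orientation: [3.14, -0.07, 0.004]
ft_force: [0.5, 1.0, -0.7]
width: 0.6
```

Run:
```python
from fit import *
np.set_printoptions(precision=3,suppress=True)
a,b=get_image("top"),get_image("side")
for im in(a,b):
  for l in("cover_center","seat_center"): print(l,[(r["p"],at(im,r["location"][1],r["location"][0],17)) for r in mark_of(im,l)[:1]])
pr=[(x*30,y*38,z) for x in(-1,1) for y in(-1,1) for z in(12,22)]
P0=np.array([504.2,173]);ex=np.array([.04,.999]);ey=np.array([-.999,.04])
p,e=fit(a,(250,160,305,215),225,pr,[512,178,1.53],"k");print(p,e,(p[:2]-P0)@ex,(p[:2]-P0)@ey)
f=lambda im,x:cv2.resize(im["color"][x[1]:x[3],x[0]:x[2],::-1],(390,330),interpolation=cv2.INTER_CUBIC)
cv2.imwrite("pics/l.png",np.hstack([f(a,(245,155,310,210)),cv2.resize(cv2.imread("pics/k.png"),(330,330))]))
# bystanders
for l,x in(("loupe",(390,297)),("micrometer",(426,-201)),("sample_box",(526,358)),("gauge_block_large",(563,-254)),("gauge_block_medium",(594,-171))):
  print(l,x,[at(a,*r["bbox"][:2],5)[:2] for r in recognise(a,l)[:1]])
```

```text
cover_center [(0.86, array([517.237, 176.305,  17.   ]))]
seat_center [(0.71, array([510.328, 172.72 ,  17.   ]))]
cover_center [(0.47, array([511.069, 174.737,  17.   ]))]
seat_center [(0.47, array([514.997, 182.35 ,  17.   ]))]
[513.523 179.46    1.526] 0.018452812898607552 6.826089919639808 -9.05539838864467
loupe (390, 297) [array([387.652, 298.511])]
micrometer (426, -201) []
sample_box (526, 358) [array([526.215, 359.223])]
gauge_block_large (563, -254) [array([ 566.055, -256.421])]
gauge_block_medium (594, -171) []
```

View pics/l.png

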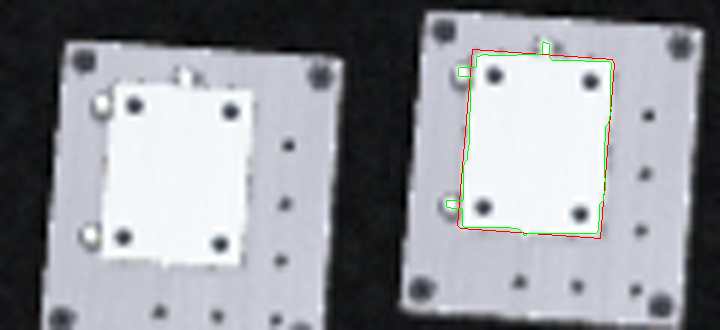

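The cover touches both rear pins and the side pin. The fit gives plate (6.8, −9.1), biased slightly outward by the pin glints in the mask, and square within 0.005 rad. I'm handing it in.

```bash
python3 -c "
from workcell import *
close_job();print(get_obs()['t'])"
```

```text
the job is handed in; nothing more can be done
the job is handed in; nothing more can be done
```

The cover is turned over, pocket side down, and rests against the two rear pins and the side pin. I handed the job in about 17.5 s into the run; no verdict was reported.

**How it went:** I pushed the cover square against the plate's front edge. Then I tipped it up round the arc at about 6–12 N, slightly over the suggested 10 N near upright. It stood on its own, and a push near the top made it fall flat onto the plate. I then pushed it across to the side pin, then the rear pins, and finished with a confirming push at the side pin. The final pushes stopped firmly at about 10 N on the rear pins and 5 N on the side pin.

**Last checks:**
- **Position:** the outline fit puts the cover's centre at plate (6.8, −9.1) mm, against the seat at (6, −8). It is square to the plate within about 0.005 rad. The picture shows it touching all three pins.
- **Disagreement:** the trained networks put the cover's centre about 3–7 mm away from the fit, and the two cameras disagreed with each other. I trusted the outline fit and the firm stops instead.
- **Other things on the bench:** the loupe, sample box and large gauge block measured within 4 mm of where they were. The micrometer and medium gauge block were not detected in the last picture. The hex key and tweezers were not re-measured. I planned the arm's path to stay clear of all four.

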